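Sort out the spectrometer tool stand

ROBOT

A 6-joint arm with a two-finger parallel gripper is mounted at the origin on the work surface. World frame = base frame: x ahead of the robot, y to its left, z up, the work surface at z = 0. Lengths are in m, angles in rad, forces in N, time in s.
With the tool pointing down it reaches from about 0.35 to 0.975 m from the base axis. Payload 17.4 kg.
Tool frame: the origin (TCP) lies between the finger pads; the fingertips stand 25 mm ahead of it and the grasp point (between the pads) lies 6 mm ahead of it; z points along the fingers, y is the direction in which the jaws open and shut (so a half turn about z gives the same grasp; the last joint's range is limited). The gripper opens to 85 mm and grips with 20 to 120 N. Pads are 22 mm wide; open, the fingers measure 114 mm over their backs; the gripper's body (76 mm by 85 mm) begins 54 mm behind the grasp point. The pads swing forward as they close: fully open they stand 13 mm farther back than shut.
Start: joints at [1.285, 0.116, 1.442, -0, 1.584, -0.038], TCP at [0.166, 0.654, 0.256] pointing down, gripper open.
Joint ranges: [-2.83, 2.83], [-0.83, 2.19], [0.07, 2.5], [-1.14, 4.28], [0.01, 3], [-2.97, 2.97]. Speed limits (rad/s): [1.89, 1.89, 2.22, 3.14, 3.14, 3.14].

INTERFACE

Orientations are given as a unit quaternion [w, x, y, z].
In Python, from plant import sense, optics, bot gives the robot as it stands.
- The arm moves only by the tool apply_moves, never from a script. Its arguments are lists of equal length, an entry for each row: "gripper": the finger opening in m, from 0 to 0.0854; "dp": the shift along the tool's x, y, z in m, a list of three; "roll": the turn about the tool's z in rad. A call has 1 to 8 rows; each row is the pose to reach, as a shift and turn from the pose commanded when the call began, along the tool's axes at that moment; what a row does not reach only later rows make up. A row lasts 1/8 s, in which the tool goes at most 62.5 mm and 10.7 degrees, less where a joint would pass 70% of its speed; a pose out of reach is approached as far as the arm can. A call with a gripper value outside its range is refused whole. The fingers move at their own pace and stop on an object; "grip_force" is the grip in N (left out, the last holds). Time passes only in rows, so rows that repeat a pose let the fingers close. It gives the time, the measured TCP pose, the force and the opening at its end, in the units of the state.
- sense(): the state, without advancing time (a new reading comes with each control period).
- optics.grab_frame(name): name is "side" or "top" or "wrist"; returns the picture (400x640x3 uint8, red, green, blue); there is no depth.
- optics.get_calibration(name): a dict with "intrinsics" (3x3 intrinsics, pixels), "eye" and "rotation" of the camera in the world; the wrist camera has in their place "tool_from_camera" (4x4, takes a point from camera to tool coordinates, whose origin is the TCP and whose axes are the flange's). Camera axes: x right, y up, looking along -z (the intrinsics and any distortion apply to the point x, -y, -z); pixel columns grow to the right and rows downward; lengths in m; the calibration is good to about 2 mm. A picture is of the moment at which its call begins: read the wrist's pose just before it. get_calibration takes no time and is no camera call.
- bot.hand_in(): hands the job in, once; it reports no verdict.
The state is a dict: "clock": time; "qpos": joint angles; "joint_vel": joint speeds; "joint_torque": joint torques, N m; "ee_pos": TCP position; "eef_rot": TCP orientation; "wrist_force": force on the tool from outside, world axes, zero at the start; "ft_torque": the same for the moment, N m; "grip_width": opening from 0.0 (shut) to 1.0 (fully open).
Only numpy, scipy, OpenCV 4.12 (cv2) and the standard library are available. Lean on these libraries where they do the work, as an engineer would, in place of code of your own. Each camera call takes 0.05 s, during which the arm holds its last target.

TASK

Someone hung the open-jaw spanner over the pin spanner's outline on the tool stand, and the pin spanner was left lying on the bench. Hang both by their eyes on their own pegs, each pushed right back to the board with its handle hanging down over its own painted outline. Leave the hook spanner hanging where it is and do not shift or knock over the other things on the bench.

Things in the scene. Friction and masses are not known exactly. Their poses are not given: they have to be found in the camera images.
- open_grip (a point): open-jaw spanner, 194 mm long, about 0.16 kg: centre of its straight dark rubber handle (85 long, 20 wide, 14 mm thick; 7 mm above what it lies on). x points along the tool to the hanging eye, y across, z square out of its upper face. Head, at the -x end: a two-pronged open jaw 38 mm wide. At the start it hangs by mistake on pin_peg.
- open_eye (a point): centre of the hole in the open-jaw spanner's hanging eye, 80 mm from open_grip along +x: a closed steel ring 29 mm outside, hole 16 mm, 8 mm thick; axes as open_grip (z is the hole's axis)
- pin_grip (a point): pin spanner, 175 mm long, about 0.16 kg: centre of its straight dark rubber handle (85 long, 20 wide, 14 mm thick; 7 mm above what it lies on). x points along the tool to the hanging eye, y across, z square out of its upper face. Head, at the -x end: a T crossbar 66 by 16 mm with two pins standing 8 mm up. At the start it lies flat on the bench, pins up, among clutter.
- pin_eye (a point): centre of the hole in the pin spanner's hanging eye, 80 mm from pin_grip along +x: a closed steel ring 29 mm outside, hole 16 mm, 8 mm thick; axes as pin_grip (z is the hole's axis)
- hook_grip (a point): hook spanner, 202 mm long, about 0.16 kg: centre of its straight dark rubber handle (85 long, 20 wide, 14 mm thick; 7 mm above what it lies on). x points along the tool to the hanging eye, y across, z square out of its upper face. Head, at the -x end: a C-shaped hook 45 mm wide. It hangs on its own peg from the start and stays there.
- hook_eye (a point): centre of the hole in the hook spanner's hanging eye, 80 mm from hook_grip along +x: a closed steel ring 29 mm outside, hole 16 mm, 8 mm thick; axes as hook_grip (z is the hole's axis)
- open_peg (a point): where the centre of the open-jaw spanner's eye rests on its own peg when home. x: up the sloping board, y: level along it, z: square out of it. Peg: round 9 mm rod, rooted in the board at (1.5, 0, -7) mm, direction (0.174, 0, 0.985) (rises 50 degrees from level), round end 49.5 mm out. Empty at the start.
- open_outline (a point): handle centre of the open-jaw spanner's dark painted outline (fork head), on the face of its white 107 mm wide panel, 80 mm down the slope from open_peg; same axes. A tool hung home lies flat on it, head lowest. Panels stand edge to edge, pegs 110 mm apart, order varies.
- pin_peg (a point): where the centre of the pin spanner's eye rests on its own peg when home. x: up the sloping board, y: level along it, z: square out of it. Peg: round 9 mm rod, rooted in the board at (1.5, 0, -7) mm, direction (0.174, 0, 0.985) (rises 50 degrees from level), round end 49.5 mm out. The open-jaw spanner hangs here at the start.
- pin_outline (a point): handle centre of the pin spanner's dark painted outline (T head), on the face of its white 107 mm wide panel, 80 mm down the slope from pin_peg; same axes. A tool hung home lies flat on it, head lowest. Panels stand edge to edge, pegs 110 mm apart, order varies.
- hook_peg (a point): where the centre of the hook spanner's eye rests on its own peg when home. x: up the sloping board, y: level along it, z: square out of it. Peg: round 9 mm rod, rooted in the board at (1.5, 0, -7) mm, direction (0.174, 0, 0.985) (rises 50 degrees from level), round end 49.5 mm out. The hook spanner hangs here.
- hook_outline (a point): handle centre of the hook spanner's dark painted outline (C-shaped head), on the face of its white 107 mm wide panel, 80 mm down the slope from hook_peg; same axes. A tool hung home lies flat on it, head lowest. Panels stand edge to edge, pegs 110 mm apart, order varies.
- stand: bench-top tool stand, fixed, 175 mm deep, 350 mm wide, about 210 mm high; origin under the centre of its base, x towards its back. Its board slopes 50 degrees from level, facing the robot and up; it starts 18 mm above the bench at the front edge and carries the three panels. A spectrometer (far right) and a laptop (far left) stand fixed, clear of the work.
- charger: black laptop power brick lying flat, 125 by 55 by 31 mm, x along its length; origin under its centre; loose, leave alone
- wash_bottle: white plastic wash bottle, 60 mm diameter, 166 mm high over its spout; origin under its centre; loose, leave alone
- sample_jar: small amber jar, 48 mm diameter, 58 mm high; origin under its centre; loose, leave alone
- mortar: white ceramic mortar bowl, 82 mm diameter, 36 mm high; origin under its centre; loose, leave alone
- reagent_bottle: amber glass bottle, 70 mm diameter, 150 mm high, standing at the back; origin under its centre; loose, leave alone
- desiccant_tin: plain metal tin, 76 mm diameter, 60 mm high, left of the stand; origin under its centre; loose, leave alone
- spatula: flat steel lab spatula lying on the bench right of the stand, 171 mm long, 5 mm thick, x along it; loose, leave alone
Mind the look-alikes: they are no part of the job. Leave any orange look-alike of the part that bears open_grip alone.

How it is judged:
On the way, in this order (a step that is already met when the one before it is completed fails the run):
1. the open-jaw spanner is off the pin spanner's peg (distance between open_eye and pin_peg above 0.06 m), for 0.1 s.
2. the pin spanner hangs by its eye on its own peg (distance between pin_eye and pin_peg below 0.013 m and angle between the x axis of pin_eye and the x axis of pin_peg, either way round below 0.35 rad and x of pin_grip in the frame of pin_peg below -0.05 m), for 0.2 s.
At the end, for the whole second after the job is handed in: All three spanners hang on their own pegs: centre of each eye within 13 mm of its resting place on its peg, each tool within 0.35 rad (20 degrees) of straight down its outline with the handle centre more than 50 mm down the slope from the peg, all staying there (all of step 2 and distance between open_eye and open_peg below 0.013 m and angle between the x axis of open_eye and the x axis of open_peg, either way round below 0.35 rad and x of open_grip in the frame of open_peg below -0.05 m and distance between hook_eye and hook_peg below 0.013 m and angle between the x axis of hook_eye and the x axis of hook_peg, either way round below 0.35 rad and x of hook_grip in the frame of hook_peg below -0.05 m); the robot touches nothing.
It fails at once if the hook spanner is knocked off its peg or pulled more than 20 mm out along it (distance between hook_eye and hook_peg above 0.02 m).
It fails at once if one of the loose things on the bench is shifted more than 30 mm (distance of any of charger, wash_bottle, sample_jar, mortar, reagent_bottle, desiccant_tin, spatula from where it was at the start of the episode above 0.03 m).
It fails at once if a standing thing on the bench is knocked over (angle between any of charger, wash_bottle, sample_jar, mortar, reagent_bottle, desiccant_tin's own z axis and vertical above 0.5 rad).
It also fails if it takes over 72 s, if anything falls off the work surface, if the arm or the gripper's body presses on something with over 40 N, if the wrist force passes 120 N, or if a joint passes its speed limit or range.

## Working session

There is one attempt and no reset: what is moved stays moved. The work goes in short steps, Python scripts to look and compute and a tool call to move; the robot and the scene stay as the last step left them, time stands still between calls to the robot, and variables do not carry over. Pictures are saved under pics/ and viewed, and the job is handed in when it is done.

Besides the shell and the picture viewer there is one more tool, called after "Request:" as name(argument=value, ...), one argument or row to a line, values as JSON. apply_moves: Moves the arm, as the interface text tells. Its arguments: {"type":"object","properties":{"gripper":{"type":"array"},"dp":{"type":"array"},"roll":{"type":"array"},"grip_force":{"type":"number"}},"required":["gripper","dp","roll"]}

```bash
ls; mkdir -p pics; python3 - <<'E'
from plant import sense, optics, bot
import cv2
print(sense())
for n in ["side","top","wrist"]:
    c=optics.get_calibration(n); print(n,c)
    im=optics.grab_frame(n); cv2.imwrite(f"pics/{n}0.png",im[:,:,::-1])
E
```

```text
pics
{'clock': 0.0, 'qpos': array([ 1.28521125e+00,  1.16491391e-01,  1.44228569e+00, -1.67630585e-05,
        1.58398260e+00, -3.77622778e-02]), 'joint_vel': array([ 0.00062412,  0.00096034, -0.00112784, -0.00100565, -0.00065641,
       -0.00014226]), 'joint_torque': array([ 1.69857183e-03, -7.31998730e+01, -6.32486773e+01, -3.44731859e-05,
        6.27583126e-03, -1.12085002e-04]), 'ee_pos': array([0.16551553, 0.65422387, 0.25554582]), 'eef_rot': array([-8.56566480e-05,  1.23594639e-01,  9.92332618e-01, -5.77252411e-04]), 'wrist_force': array([ 0.78561709,  0.70012939, -0.93468019]), 'ft_torque': array([ 0.03092666,  0.03570063, -0.04775046]), 'grip_width': 0.9997112785438962}
side {'intrinsics': array([[411.56712887,   0.        , 318.18106812],
       [  0.        , 411.56712887, 199.01503317],
       [  0.        ,   0.        ,   1.        ]]), 'eye': array([ 0.50395699, -1.03968051,  1.25325622]), 'rotation': array([ 0.92505329,  0.37931831, -0.00909397, -0.01764456])}
top {'intrinsics': array([[437.83078217,   0.        , 330.38715905],
       [  0.        , 437.83078217, 200.36397059],
       [  0.        ,   0.        ,   1.        ]]), 'eye': array([0.24545935, 0.0448514 , 1.63988975]), 'rotation': array([-0.70053167, -0.05941483,  0.06653781,  0.70802399])}
wrist {'intrinsics': array([[318.2373652 ,   0.        , 316.26846661],
       [  0.        , 318.2373652 , 196.05744611],
       [  0.        ,   0.        ,   1.        ]]), 'tool_from_camera': array([[-3.16587567e-04,  9.63217646e-01,  2.68722283e-01,
         6.82770608e-02],
       [ 9.99999715e-01,  1.20945985e-04,  7.44598356e-04,
        -8.89487192e-04],
       [ 6.84709395e-04,  2.68722443e-01, -9.63217411e-01,
        -1.18437975e-01],
       [ 0.00000000e+00,  0.00000000e+00,  0.00000000e+00,
         1.00000000e+00]])}
```

View pics/side0.png

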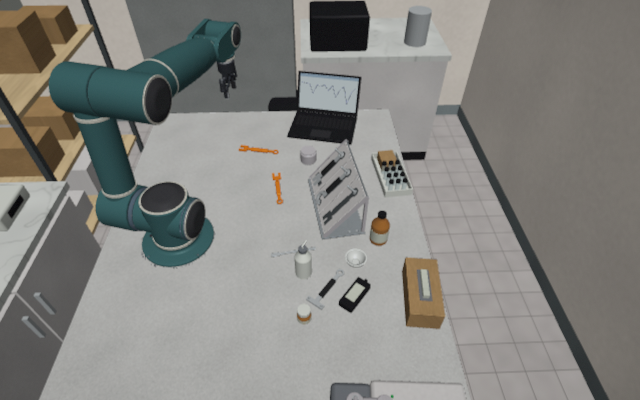

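View pics/top0.png

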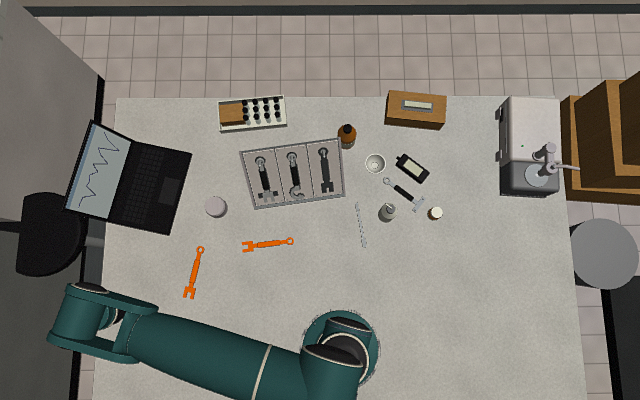

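View pics/wrist0.png

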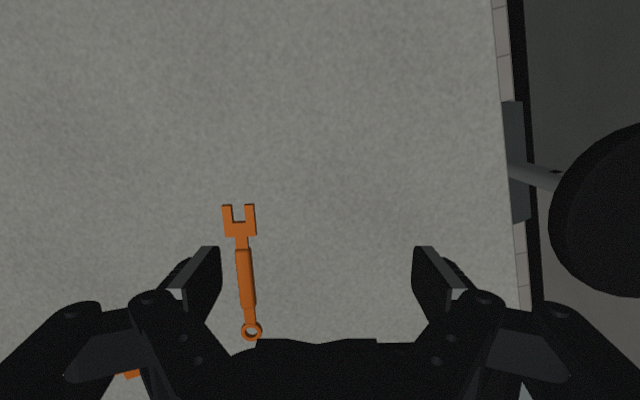

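```bash
cat > h.py <<'E'
import numpy as np, cv2
from scipy.spatial.transform import Rotation as R
from plant import sense, optics, bot
def q2R(q): return R.from_quat([q[1],q[2],q[3],q[0]]).as_matrix()
def cam(name,st=None):
    c=optics.get_calibration(name)
    if name=="wrist":
        T=np.array(c["tool_from_camera"]); Rt=q2R(st["eef_rot"]); 
        return np.array(c["intrinsics"]),st["ee_pos"]+Rt@T[:3,3],Rt@T[:3,:3]
    return np.array(c["intrinsics"]),np.array(c["eye"]),q2R(c["rotation"])
def ray(C,uv):
    K,e,Rm=C; d=np.linalg.inv(K)@np.array([uv[0],uv[1],1.]); d=Rm@np.array([d[0],-d[1],-d[2]]); return e,d/np.linalg.norm(d)
def plane(C,uv,z): e,d=ray(C,uv); return e+d*(z-e[2])/d[2]
def tri(C1,u1,C2,u2):
    e1,d1=ray(C1,u1);e2,d2=ray(C2,u2)
    A=np.stack([d1,-d2],1); s=np.linalg.lstsq(A,e2-e1,rcond=None)[0]
    p,q=e1+d1*s[0],e2+d2*s[1]; return (p+q)/2,np.linalg.norm(p-q)
def proj(C,p):
    K,e,Rm=C; c=Rm.T@(np.asarray(p)-e); u=K@np.array([c[0],-c[1],-c[2]]); return u[:2]/u[2]
def snap(name,fn,crop=None,scale=1):
    st=sense(); im=optics.grab_frame(name)[:,:,::-1].copy()
    o=im if crop is None else im[crop[1]:crop[3],crop[0]:crop[2]]
    if scale!=1: o=cv2.resize(o,None,fx=scale,fy=scale,interpolation=cv2.INTER_CUBIC)
    cv2.imwrite("pics/"+fn,o); return st,im
E
python3 - <<'E'
import cv2
t=cv2.imread('pics/top0.png');s=cv2.imread('pics/side0.png')
cv2.imwrite('pics/tc.png',cv2.resize(t[120:250,225:455][:, :],None,fx=3.4,fy=3.4,interpolation=2))
cv2.imwrite('pics/sc.png',cv2.resize(s[130:330,270:420],None,fx=3,fy=3,interpolation=2))
E
```

```text
(no output)
```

View pics/tc.png

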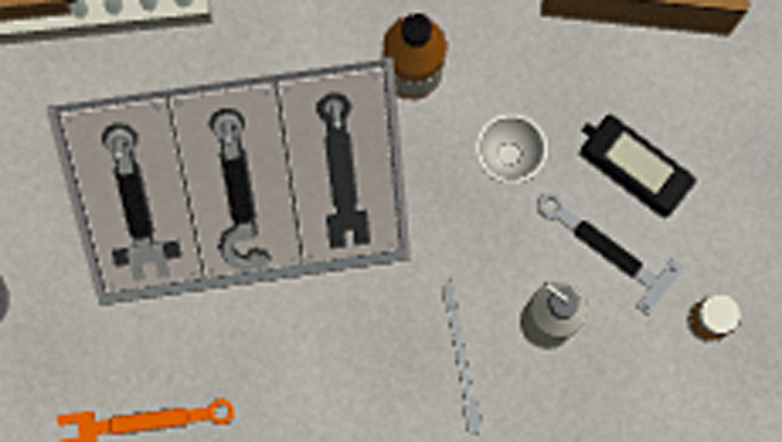

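View pics/sc.png

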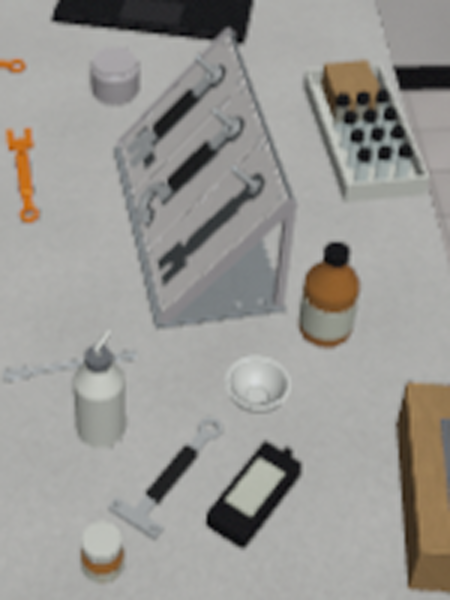

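```bash
python3 - <<'E'
from h import *
np.set_printoptions(precision=4,suppress=True)
T=cam("top");S=cam("side")
f=lambda x,y:(225+x/3.4,120+y/3.4)
g=lambda x,y:(270+x/3,130+y/3)
for n,a,b in [("frontR",(408,258),(158,325)),("frontL",(100,301),(118,150)),("topR",(392,62),(295,207)),("topL",(50,108),(228,30))]:
    print(n,tri(T,f(*a),S,g(*b)))
print("eyes", tri(T,f(120,140),S,g(214,74)),tri(T,f(228,126),S,g(236,124)))
for n,a in [("pineye",(549,207)),("pinhandle",(608,249)),("head",(657,287)),("wash",(558,320)),("jar",(714,318)),("mortar",(512,148)),("spat",(460,355))]:
    print(n,plane(T,f(*a),.01))
for n,a in [("pineye",(210,430)),("pinhandle",(172,474)),("head",(135,517))]: print(n,plane(S,g(*a),.008))
st=sense();print(q2R(st["eef_rot"]))
E
```

```text
frontR (array([ 0.5612, -0.0284,  0.0069]), np.float64(0.009318825817295333))
frontL (array([ 0.5175,  0.3158, -0.0016]), np.float64(0.00973343430226347))
topR (array([ 0.7258, -0.0074,  0.1973]), np.float64(0.007186744491921043))
topL (array([0.6766, 0.3351, 0.2035]), np.float64(0.0031316393479966067))
eyes (array([0.6514, 0.2687, 0.1792]), np.float64(0.006397103829682755)) (array([0.6678, 0.1597, 0.1827]), np.float64(0.013664005965448683))
pineye [ 0.6127 -0.1883  0.01  ]
pinhandle [ 0.564  -0.2527  0.01  ]
head [ 0.5204 -0.3055  0.01  ]
wash [ 0.4844 -0.1939  0.01  ]
jar [ 0.4849 -0.3672  0.01  ]
mortar [ 0.6814 -0.1488  0.01  ]
spat [ 0.4465 -0.0844  0.01  ]
pineye [ 0.6206 -0.1921  0.008 ]
pinhandle [ 0.5715 -0.2515  0.008 ]
head [ 0.5264 -0.3064  0.008 ]
[[-0.9695  0.2453 -0.0003]
 [ 0.2453  0.9695 -0.0009]
 [ 0.     -0.0009 -1.    ]]
```

Request:
apply_moves(
  gripper=[0.085,0.085,0.085,0.085,0.085,0.085,0.085,0.085],
  dp=[
    [0,0,-0.06],
    [-0.04,-0.03,-0.1],
    [-0.455,-0.353,-0.165],
    [-0.455,-0.353,-0.165],
    [-0.455,-0.353,-0.165],
    [-0.455,-0.353,-0.165],
    [-0.455,-0.353,-0.165],
    [-0.455,-0.353,-0.165],
  ],
  roll=[0,0,-0.1,-0.2,-0.3,-0.379,-0.379,-0.379],
)

```text
clock: 1.15
ee_pos: [0.4256, 0.321, 0.4022]
eef_rot: [0.0, -0.066, 0.998, 0.0]
wrist_force: [0.3, 1.5, -0.5]
grip_width: 0.991
```

Request:
apply_moves(
  gripper=[0.085,0.085,0.085,0.085,0.085],
  dp=[
    [-0.078,-0.132,-0.018],
    [-0.078,-0.132,-0.018],
    [-0.078,-0.132,-0.018],
    [-0.078,-0.132,-0.018],
    [-0.078,-0.132,-0.018],
  ],
  roll=[0,0,0,0,0],
)

```text
clock: 1.78
ee_pos: [0.5192, 0.2026, 0.4197]
eef_rot: [-0.0, -0.066, 0.998, 0.0]
wrist_force: [-0.2, 0.9, -0.1]
grip_width: 0.994
```

```bash
python3 - <<'E'
from h import *
st,im=snap("wrist","w1.png"); print(st["ee_pos"],st["eef_rot"])
np.save("w1.npy",np.r_[st["ee_pos"],st["eef_rot"]])
E
```

```text
[0.51917728 0.20258093 0.41967589] [-2.14256309e-04 -6.56006945e-02  9.97845930e-01  6.28495302e-05]
```

View pics/w1.png

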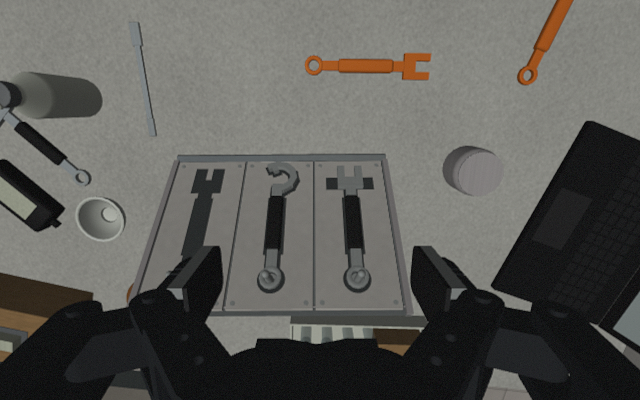

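```bash
python3 - <<'E'
import cv2
w=cv2.imread('pics/w1.png')
cv2.imwrite('pics/w1c.png',cv2.resize(w[150:320,220:420],None,fx=3.5,fy=3.5,interpolation=2))
E
```

```text
(no output)
```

View pics/w1c.png

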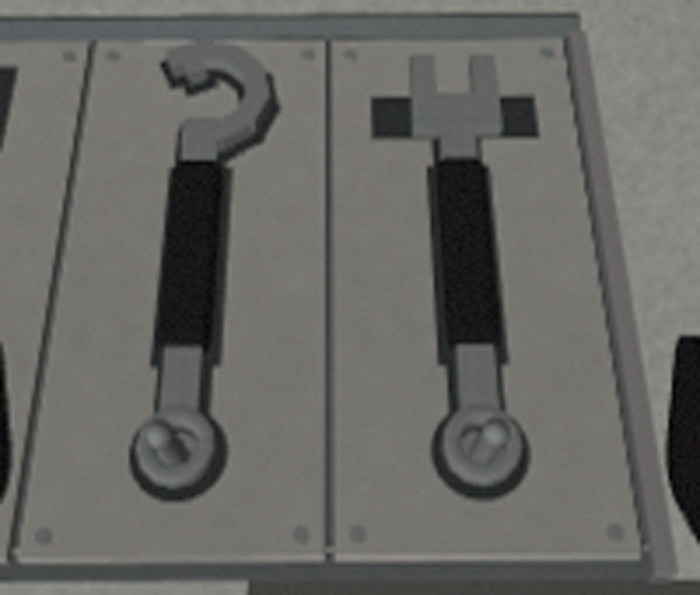

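```bash
cat > fit.py <<'E'
from h import *
from scipy.optimize import least_squares
np.set_printoptions(precision=4,suppress=True)
w=np.load("w1.npy"); C=cam("wrist",{"ee_pos":w[:3],"eef_rot":w[3:]})
f=lambda p:(220+p[0]/3.5,150+p[1]/3.5)
o=[];u=[]
for y0,pts,ring in [(0,[(430,162),(487,162),(440,345),(497,345)],(481,450)),(-.11,[(172,162),(224,165),(157,345),(211,346)],(178,450))]:
    for (x,y),p in zip([(-.1225,-.01),(-.1225,.01),(-.0375,-.01),(-.0375,.01)],pts): o.append((x,y0+y,.007));u.append(f(p))
    o.append((0,y0,.004));u.append(f(ring))
o=np.array(o);u=np.array(u)
def Rb(psi,sl=np.radians(50)):
    b=np.array([np.cos(psi),np.sin(psi),0]);c,s=np.cos(sl),np.sin(sl)
    X=c*b+[0,0,s];Z=-s*b+[0,0,c];return np.stack([X,np.cross(Z,X),Z],1)
def res(t): return np.concatenate([proj(C,Rb(t[3])@p+t[:3])-q for p,q in zip(o,u)])
if __name__=="__main__":
    r=least_squares(res,[.65,.27,.18,.13]);print(r.x,np.degrees(r.x[3]));print(r.fun.reshape(-1,2))
    r5=least_squares(lambda t:np.concatenate([proj(C,Rb(t[3],t[4])@p+t[:3])-q for p,q in zip(o,u)]),[.65,.27,.18,.13,.87]);print(r5.x,np.degrees(r5.x[3:]))
    # stand-base check: where is board line at z=.018
    RB=Rb(r.x[3]);print(RB)
    p=r.x[:3]; print("handle",p+RB@[-.08,0,0],"root",p+RB@[.0015,0,-.007],"tip",p+RB@([.0015,0,-.007]+.0495*np.array([.174,0,.985])))
    np.save("pose.npy",r.x)
E
python3 fit.py
```

```text
[0.6537 0.2713 0.1736 0.1351] 7.74199783730513
[[ 1.2639  0.1024]
 [-1.5109  0.0516]
 [ 1.7011  0.5711]
 [ 0.4624  0.5193]
 [-0.6294 -1.3231]
 [ 0.7077  0.3817]
 [-0.6507 -0.5262]
 [-0.151   0.8557]
 [-0.5477  0.5183]
 [-0.6078 -1.04  ]]
[0.6546 0.2714 0.1722 0.1351 0.8602] [ 7.7391 49.2839]
[[ 0.6369 -0.1347 -0.7591]
 [ 0.0866  0.9909 -0.1032]
 [ 0.766   0.      0.6428]]
handle [0.6027 0.2643 0.1123] root [0.6599 0.2721 0.1703] tip [0.6284 0.2678 0.2082]
```

Request:
apply_moves(
  gripper=[0.05,0.05,0.05,0.05,0.05,0.05,0.05],
  dp=[
    [-0.03,0.02,0.05],
    [-0.0665,0.0502,0.1],
    [-0.0665,0.0502,0.15],
    [-0.0665,0.0502,0.2],
    [-0.0665,0.0502,0.25],
    [-0.0665,0.0502,0.26],
    [-0.0665,0.0502,0.26],
  ],
  roll=[-0.003,-0.003,-0.003,-0.003,-0.003,-0.003,-0.003],
)

```text
clock: 2.7
ee_pos: [0.5788, 0.2613, 0.1611]
eef_rot: [0.0, -0.067, 0.998, 0.0]
wrist_force: [-0.4, 0.0, 0.6]
grip_width: 0.583
```

```bash
python3 - <<'E'
from h import *
st,im=snap("wrist","w2.png"); print(st["ee_pos"],st["eef_rot"],st["grip_width"])
snap("side","s2.png",(290,100,420,260),4)
E
```

```text
[0.57877305 0.26133003 0.16107385] [ 2.77262088e-04 -6.74722055e-02  9.97721111e-01  1.00809278e-04] 0.5833531282290463
```

View pics/w2.png

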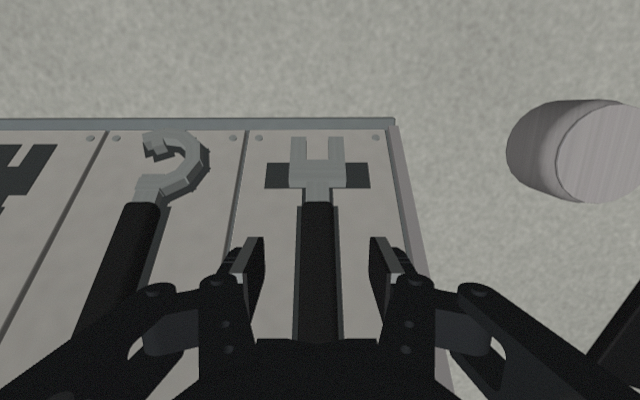

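View pics/s2.png

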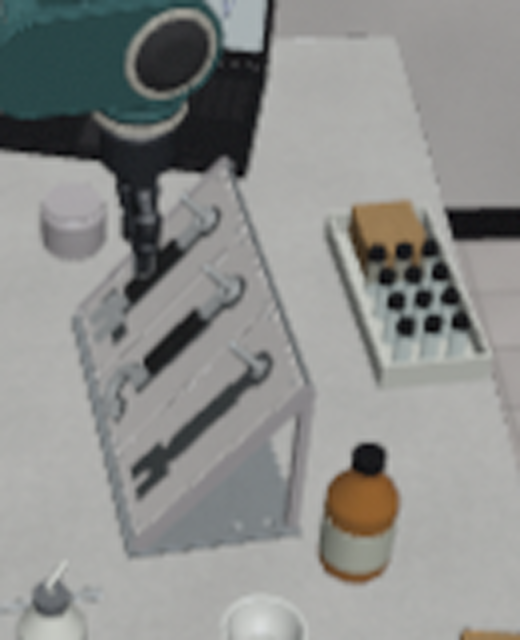

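```bash
python3 - <<'E'
from fit import *
t=np.load("pose.npy");C2=cam("wrist",{"ee_pos":np.array([0.57877,0.26133,0.16107]),"eef_rot":[2.77e-4,-6.747e-2,.99772,1e-4]})
for p in [(-.1225,-.01,.007),(-.1225,.01,.007)]: print(proj(C2,Rb(t[3])@p+t[:3]))
for y in(-.0535,.0535): print(proj(C2,Rb(t[3])@[-.17,y,-.007]+t[:3]))
E
```

```text
[301.5954 204.4184]
[332.7715 204.4144]
[246.8952 162.0626]
[387.2893 162.0275]
```

Request:
apply_moves(
  gripper=[0.05,0.05,0.05,0.05],
  dp=[
    [0,0,0.03],
    [0,0,0.04],
    [0,0,0.046],
    [0,0,0.046],
  ],
  roll=[0,0,0,0],
)

```text
clock: 3.3
ee_pos: [0.5792, 0.2608, 0.116]
eef_rot: [0.001, -0.067, 0.998, 0.0]
wrist_force: [-6.4, -2.3, 7.4]
grip_width: 0.584
```

Request:
apply_moves(
  gripper=[0.03,0.015,0.0,0.0,0.0],
  dp=[
    [0,0,-0.004],
    [0,0,-0.004],
    [0,0,-0.004],
    [0,0,-0.004],
    [0,0,-0.004],
  ],
  roll=[0,0,0,0,0],
  grip_force=60,
)

```text
clock: 3.92
ee_pos: [0.5793, 0.261, 0.1198]
eef_rot: [0.001, -0.067, 0.998, 0.0]
wrist_force: [-4.0, -1.1, 10.5]
grip_width: 0.217
```

```bash
python3 - <<'E'
from h import *
st,im=snap("wrist","w3.png"); print(st["ee_pos"],st["wrist_force"],st["grip_width"])
E
```

```text
[0.57933398 0.26097577 0.11976292] [-3.97437348 -1.11464404 10.50893731] 0.2168495805180574
```

View pics/w3.png

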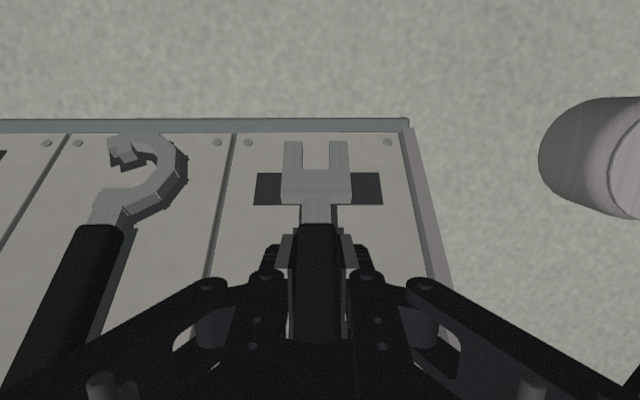

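Request:
apply_moves(
  gripper=[0,0,0,0,0],
  dp=[
    [0,0,-0.004],
    [0.0032,0,-0.008],
    [0.0064,0,-0.012],
    [0.0129,0,-0.0195],
    [0.0129,0,-0.0195],
  ],
  roll=[0,0,0,0,0],
  grip_force=100,
)

```text
clock: 4.6
ee_pos: [0.5659, 0.259, 0.1384]
eef_rot: [0.001, -0.067, 0.998, 0.0]
wrist_force: [-0.1, -0.2, -1.5]
grip_width: 0.201
```

```bash
python3 - <<'E'
from h import *
st,im=snap("wrist","w4.png"); print(st["ee_pos"],st["wrist_force"],st["grip_width"])
snap("side","s4.png",(290,100,420,260),4)
E
```

```text
[0.56587587 0.25900115 0.1383808 ] [-0.13502932 -0.1653881  -1.52583884] 0.20063023243246256
```

View pics/w4.png

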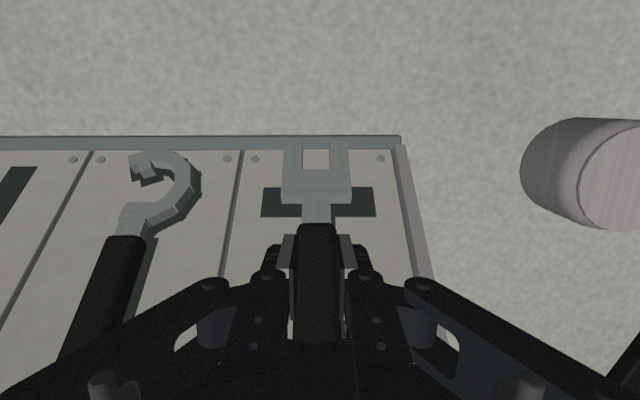

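View pics/s4.png

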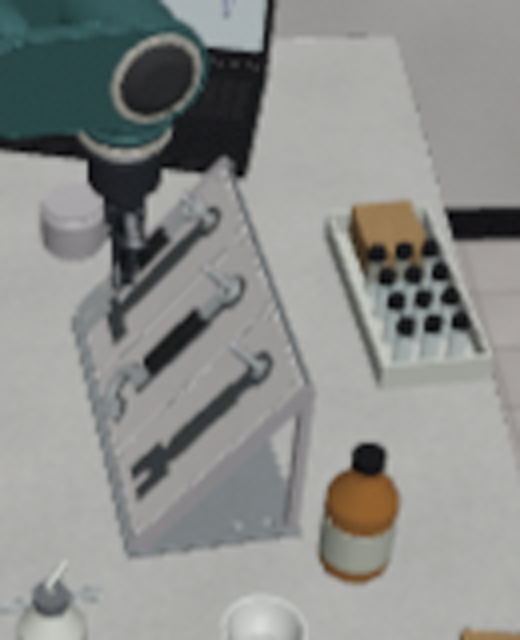

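Request:
apply_moves(
  gripper=[0,0,0,0,0,0,0,0],
  dp=[
    [0.021,0,-0.025],
    [0.042,0,-0.05],
    [0.042,0,-0.05],
    [0.042,-0.05,-0.05],
    [0.042,-0.1,-0.05],
    [0.042,-0.16,-0.05],
    [0.042,-0.22,-0.05],
    [0.042,-0.22,-0.05],
  ],
  roll=[0,0,0,0,0,0,0,0],
)

```text
clock: 5.7
ee_pos: [0.5543, 0.0317, 0.1861]
eef_rot: [-0.001, -0.065, 0.998, -0.0]
wrist_force: [-0.1, 0.3, -2.1]
grip_width: 0.205
```

```bash
python3 - <<'E'
from h import *
st,im=snap("wrist","w5.png"); print(st["ee_pos"],st["wrist_force"],st["grip_width"])
snap("side","s5.png",(290,100,420,260),4)
snap("top","t5.png",(225,120,385,220),4)
E
```

```text
[0.55431647 0.03171452 0.18613972] [-0.08269387  0.32549247 -2.12988199] 0.20515692117966483
```

View pics/w5.png

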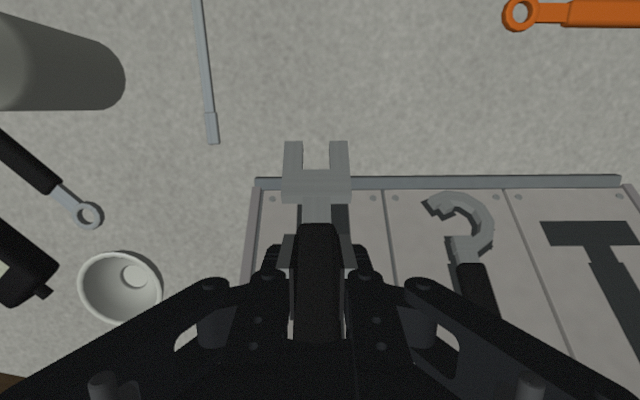

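View pics/s5.png

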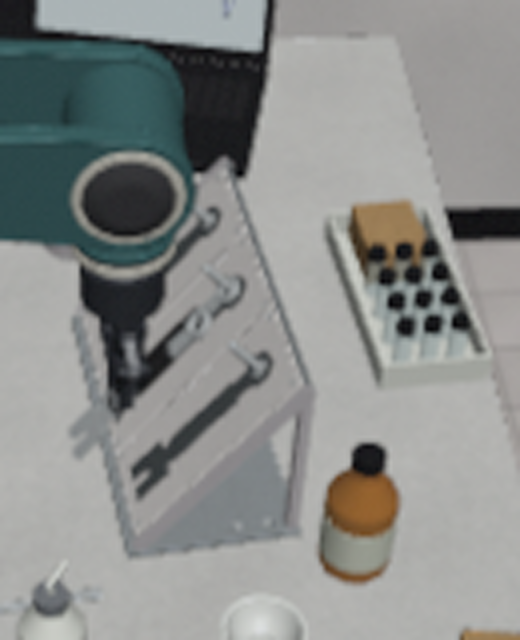

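View pics/t5.png

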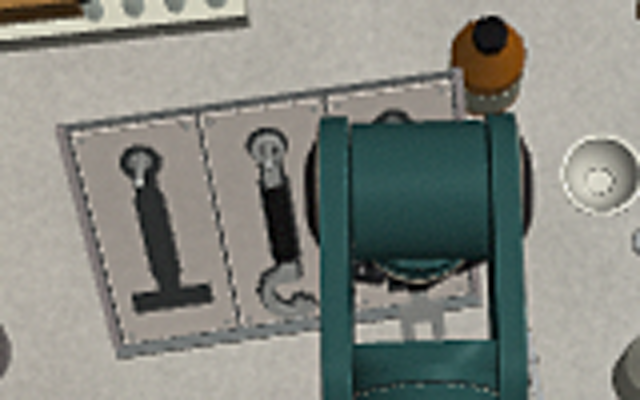

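Request:
apply_moves(
  gripper=[0],
  dp=[
    [0,0,0],
  ],
  roll=[0],
)

```text
clock: 5.98
ee_pos: [0.5539, 0.0363, 0.187]
eef_rot: [-0.0, -0.068, 0.998, 0.0]
wrist_force: [0.4, -0.2, -0.8]
grip_width: 0.202
```

```bash
cat > off.py <<'E'
from h import *
np.set_printoptions(precision=4,suppress=True)
def off(home):
    st=sense();d=st["ee_pos"]-home;b=np.array([.9909,.1347,0]);y=np.array([-.1347,.9909,0])
    R_=q2R(st["eef_rot"]);print("t",st["clock"],st["ee_pos"],"b,y,z off",d@b,d@y,d[2],"toolyaw",np.arctan2(-R_[1,0],-R_[0,0]),"F",st["wrist_force"],"g",st["grip_width"]); print("dp to home",R_.T@-d)
E
python3 -c "
from off import *
off(np.array([.6089,.0430,.1198]))"
```

```text
t 5.975 [0.5539 0.0363 0.187 ] b,y,z off -0.05544271336853288 0.0007924744079892922 0.06724562393287657 toolyaw 0.1356174316369024 F [ 0.387  -0.1862 -0.8137] g 0.20175373667131247
dp to home [-0.0555 -0.0008  0.0672]
```

Request:
apply_moves(
  gripper=[0,0,0,0,0,0],
  dp=[
    [-0.0085,-0.0008,0.01],
    [-0.017,-0.0008,0.0203],
    [-0.0255,-0.0008,0.0305],
    [-0.034,-0.0008,0.0407],
    [-0.034,-0.0008,0.0407],
    [-0.034,-0.0008,0.0407],
  ],
  roll=[0,0,0,0,0,0],
)

```text
clock: 6.72
ee_pos: [0.5877, 0.0391, 0.1466]
eef_rot: [-0.0, -0.067, 0.998, 0.0]
wrist_force: [0.6, 1.1, -1.8]
grip_width: 0.206
```

```bash
python3 -c "
from off import *
off(np.array([.6089,.0430,.1198]))
snap('side','s6.png',(290,100,420,260),4)
snap('wrist','w6.png')"
```

```text
t 6.725 [0.5877 0.0391 0.1466] b,y,z off -0.021557467236393162 -0.0010469720677073015 0.026836716174433714 toolyaw 0.13419736379266847 F [ 0.6397  1.0518 -1.7909] g 0.20558983382434967
dp to home [-0.0216  0.0011  0.0268]
```

View pics/s6.png

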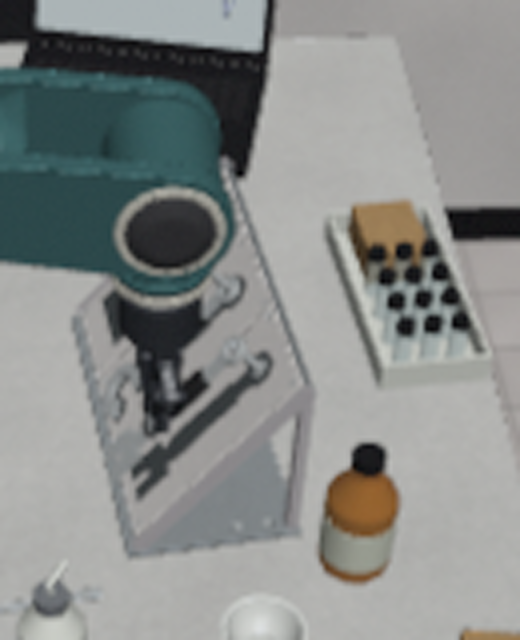

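View pics/w6.png

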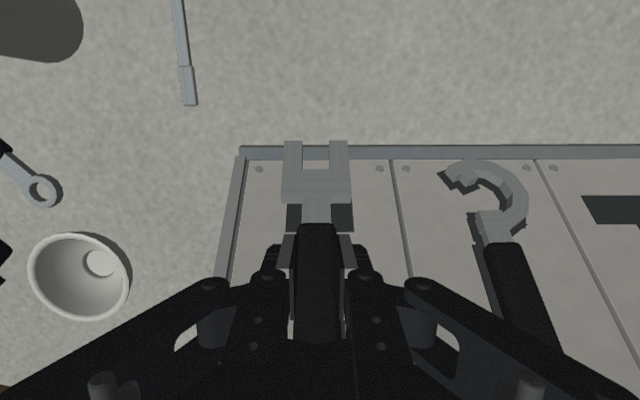

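Request:
apply_moves(
  gripper=[0,0,0,0,0],
  dp=[
    [-0.0075,0,0.009],
    [-0.015,0,0.018],
    [-0.0195,0,0.0243],
    [-0.0195,0,0.0243],
    [-0.0195,0,0.0243],
  ],
  roll=[0,0,0,0,0],
)

```text
clock: 7.45
ee_pos: [0.6075, 0.0417, 0.1225]
eef_rot: [0.0, -0.067, 0.998, -0.0]
wrist_force: [5.1, 1.2, 2.7]
grip_width: 0.198
```

```bash
python3 -c "
from off import *
off(np.array([.6089,.0430,.1198]))
snap('side','s7.png',(290,100,420,260),4)
snap('wrist','w7.png')"
```

```text
t 7.45 [0.6075 0.0417 0.1225] b,y,z off -0.0015740115583594806 -0.0011236462203965173 0.00267264859432495 toolyaw 0.13419835646349784 F [5.1498 1.2112 2.7303] g 0.1983291949504662
dp to home [-0.0016  0.0011  0.0027]
```

View pics/s7.png

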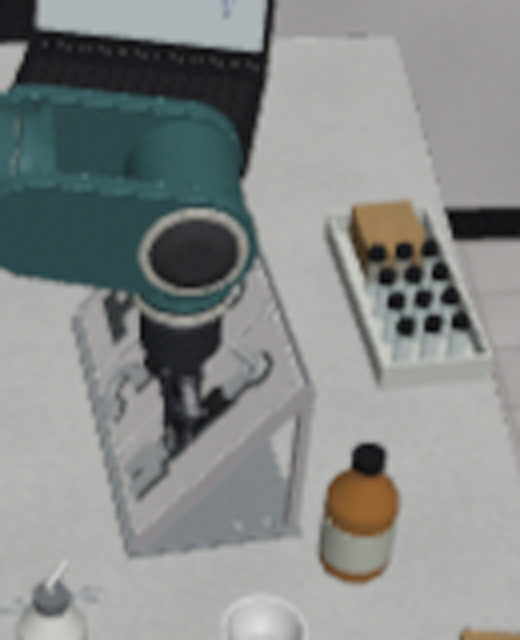

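View pics/w7.png

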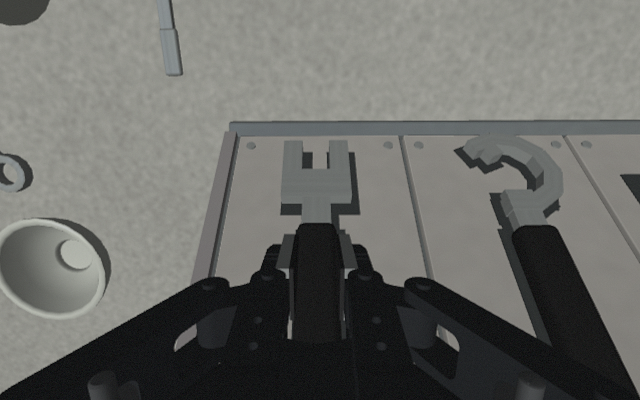

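Request:
apply_moves(
  gripper=[0.02,0.035,0.05,0.05,0.05,0.05,0.05,0.05],
  dp=[
    [0,0,0],
    [0,0,0],
    [0,0,0],
    [0,0,0],
    [0.02,0,-0.04],
    [0.04,0,-0.1],
    [0.07,0,-0.16],
    [0.09,0,-0.22],
  ],
  roll=[0,0,0,0,0,0,0,0],
)

```text
clock: 8.55
ee_pos: [0.5184, 0.0297, 0.3385]
eef_rot: [-0.0, -0.067, 0.998, -0.0]
wrist_force: [0.5, 0.5, 0.3]
grip_width: 0.586
```

Request:
apply_moves(
  gripper=[0.085,0.085,0.085,0.085],
  dp=[
    [0.0,0,-0.05],
    [0,0,-0.05],
    [0.0,0.0,-0.05],
    [0,0.0,-0.05],
  ],
  roll=[0,0,0,0],
)

```text
clock: 9.05
ee_pos: [0.5196, 0.0299, 0.3851]
eef_rot: [-0.001, -0.067, 0.998, 0.0]
wrist_force: [0.0, 0.5, -0.4]
grip_width: 0.999
```

```bash
python3 -c "
from off import *
off(np.array([.6089,.0430,.1198]))
snap('side','s8.png',(290,100,420,260),4)
snap('wrist','w8.png')"
```

```text
t 9.05 [0.5196 0.0299 0.3851] b,y,z off -0.09020915160654651 -0.000973763017620802 0.26532578388106093 toolyaw 0.13419849851499854 F [ 0.0004  0.5101 -0.4317] g 0.9986842181032249
dp to home [-0.0908  0.001   0.2651]
```

View pics/s8.png

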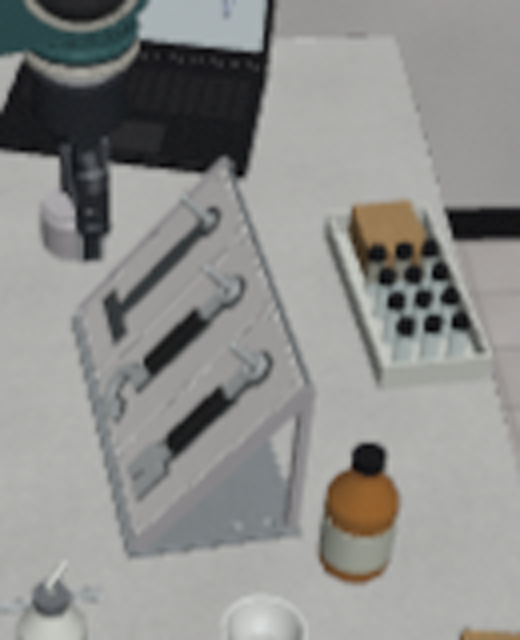

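View pics/w8.png

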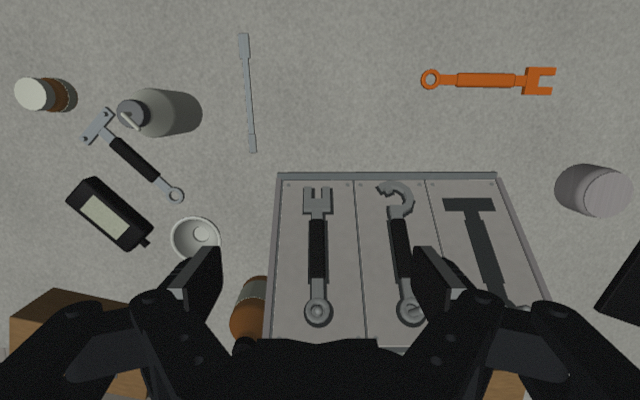

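```bash
python3 - <<'E'
import cv2
w=cv2.imread('pics/w8.png')
cv2.imwrite('pics/w8c.png',cv2.resize(w[70:270,50:250],None,fx=3,fy=3,interpolation=2))
E
```

```text
(no output)
```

View pics/w8c.png

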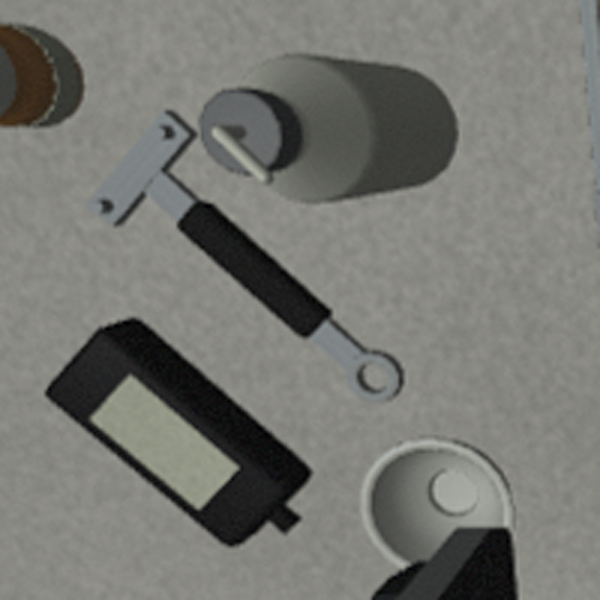

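```bash
python3 - <<'E'
from h import *
np.set_printoptions(precision=4,suppress=True)
C=cam("wrist",{"ee_pos":np.array([.5196,.0299,.3851]),"eef_rot":sense()["eef_rot"]})
f=lambda x,y:(50+x/3,70+y/3)
P=lambda x,y,z:plane(C,f(x,y),z)
e=P(378,376,.011);h=[P(206,203,.014),P(180,224,.014),P(330,312,.014),P(304,336,.014)]
hc=sum(h)/4;print("eye",e,"hand",hc,"d",np.linalg.norm((e-hc)[:2]),"ang",np.degrees(np.arctan2(*(e-hc)[1::-1])))
a=(h[2]+h[3]-h[0]-h[1])/2;print("ang",np.degrees(np.arctan2(a[1],a[0])),np.linalg.norm(a[:2]))
print("washR",P(457,130,0),"top",P(400,68,0),"bot",P(400,188,0)," charger",P(310,475,.031),P(135,320,.031),P(48,392,.031),"jar",P(82,80,0))
print("Tbar",P(188,135,.008),P(118,220,.008))
E
```

```text
eye [ 0.616  -0.1855  0.011 ] hand [ 0.5661 -0.2477  0.014 ] d 0.07971801278589581 ang 51.26559744208112
ang 51.63057668647053 0.07968207830206384
washR [ 0.4831 -0.1523  0.    ] top [ 0.4567 -0.1818  0.    ] bot [ 0.5163 -0.1805  0.    ]  charger [ 0.6688 -0.2118  0.031 ] [ 0.5962 -0.2994  0.031 ] [ 0.6408 -0.3458  0.031 ] jar [ 0.4839 -0.3406  0.    ]
Tbar [ 0.5031 -0.2837  0.008 ] [ 0.551 -0.321  0.008]
```

Request:
apply_moves(
  gripper=[0.05,0.05,0.05,0.05,0.05,0.05,0.05,0.05],
  dp=[
    [0.002,-0.06,0.0],
    [0.005,-0.12,0.02],
    [0.0128,-0.18,0.04],
    [0.0128,-0.24,0.06],
    [0.0128,-0.3024,0.085],
    [0.0128,-0.3024,0.085],
    [0.0128,-0.3024,0.085],
    [0.0128,-0.3024,0.085],
  ],
  roll=[-0.15,-0.3,-0.45,-0.6,-0.763,-0.763,-0.763,-0.763],
)

```text
clock: 10.15
ee_pos: [0.5479, -0.27, 0.3026]
eef_rot: [0.0, -0.434, 0.901, -0.0]
wrist_force: [0.6, 0.2, -0.5]
grip_width: 0.583
```

```bash
python3 - <<'E'
from h import *
np.set_printoptions(precision=4,suppress=True)
st,im=snap("wrist","w9.png"); Rr=q2R(st["eef_rot"]);print(st["ee_pos"],np.degrees(np.arctan2(Rr[1,0],Rr[0,0]))%360)
np.save("w9.npy",np.r_[st["ee_pos"],st["eef_rot"]])
E
```

```text
[ 0.5479 -0.27    0.3026] 231.46944596978935
```

View pics/w9.png

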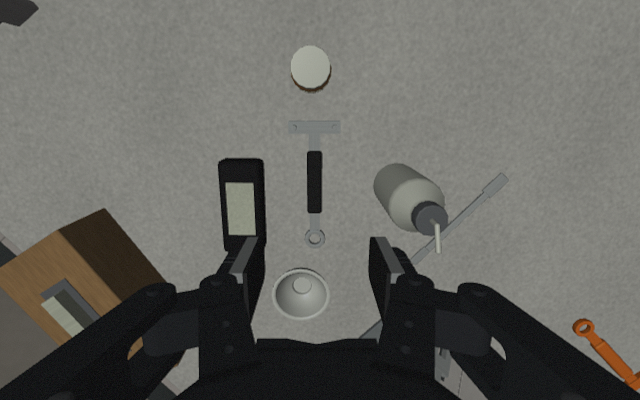

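```bash
python3 - <<'E'
from h import *
np.set_printoptions(precision=4,suppress=True)
w=np.load("w9.npy");st={"ee_pos":w[:3],"eef_rot":w[3:]};C=cam("wrist",st);Rr=q2R(w[3:])
for uv,z in [((315,238),.011),((314.3,152),.014),((314.8,213),.014),((314.5,127),.008)]:
    p=plane(C,uv,z); print(p,"tool",Rr.T@(p-w[:3]))
E
```

```text
[ 0.6156 -0.1891  0.011 ] tool [-0.1055 -0.0022  0.2916]
[ 0.5416 -0.2832  0.014 ] tool [ 0.0142 -0.0029  0.2886]
[ 0.5924 -0.2186  0.014 ] tool [-0.0679 -0.0024  0.2886]
[ 0.5221 -0.3072  0.008 ] tool [ 0.0452 -0.0027  0.2946]
```

Request:
apply_moves(
  gripper=[0.05,0.05,0.05,0.05,0.05,0.05,0.05],
  dp=[
    [0.004,-0.002,0.06],
    [0.004,-0.002,0.12],
    [0.004,-0.002,0.18],
    [0.004,-0.002,0.23],
    [0.004,-0.002,0.255],
    [0.004,-0.002,0.268],
    [0.004,-0.002,0.268],
  ],
  roll=[0,0,0,0,0,0,0],
)

```text
clock: 11.08
ee_pos: [0.5478, -0.2737, 0.0341]
eef_rot: [-0.001, -0.433, 0.902, -0.001]
wrist_force: [0.4, -0.6, 0.6]
grip_width: 0.588
```

```bash
python3 - <<'E'
from h import *
np.set_printoptions(precision=4,suppress=True)
st,im=snap("wrist","w10.png");print(st["ee_pos"],st["wrist_force"])
E
```

```text
[ 0.5478 -0.2737  0.0341] [ 0.3954 -0.6127  0.5847]
```

View pics/w10.png

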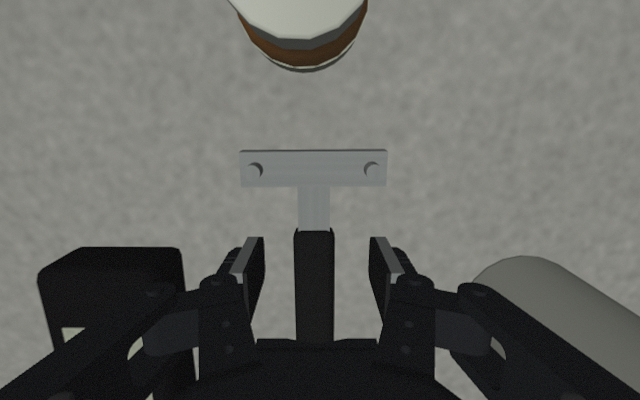

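Request:
apply_moves(
  gripper=[0.04,0.03,0.015,0,0,0],
  dp=[
    [0,0,0.003],
    [0,0,0.004],
    [0,0,0.004],
    [0,0,0.004],
    [0,0,0.004],
    [0,0,0.004],
  ],
  roll=[0,0,0,0,0,0],
  grip_force=60,
)

```text
clock: 11.88
ee_pos: [0.5477, -0.2743, 0.0303]
eef_rot: [-0.001, -0.432, 0.902, -0.001]
wrist_force: [-1.4, 1.7, 5.9]
grip_width: 0.21
```

Request:
apply_moves(
  gripper=[0,0,0,0,0,0,0],
  dp=[
    [0,0,-0.015],
    [0,0,-0.06],
    [0,0,-0.12],
    [0,0,-0.18],
    [0,0,-0.24],
    [0,0,-0.27],
    [0,0,-0.27],
  ],
  roll=[0,0,0,0,0,0,0],
)

```text
clock: 12.75
ee_pos: [0.5481, -0.2737, 0.3031]
eef_rot: [0.0, -0.432, 0.902, -0.003]
wrist_force: [-0.2, 0.2, -2.0]
grip_width: 0.217
```

```bash
python3 - <<'E'
from h import *
np.set_printoptions(precision=4,suppress=True)
st,im=snap("wrist","w11.png");print(st["ee_pos"],st["wrist_force"],st["grip_width"])
snap("side","s11.png",(250,170,410,290),4)
E
```

```text
[ 0.5481 -0.2737  0.3031] [-0.2208  0.2105 -1.9933] 0.21746488434363814
```

View pics/w11.png

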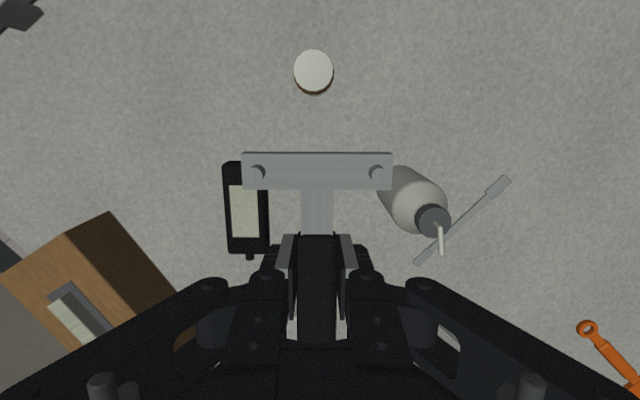

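View pics/s11.png

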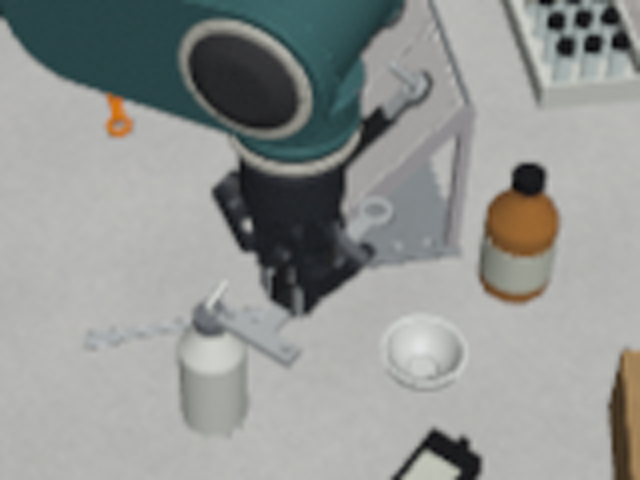

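Request:
apply_moves(
  gripper=[0,0,0,0,0,0,0,0],
  dp=[
    [-0.03,0.03,0],
    [-0.07,0.07,0],
    [-0.11,0.115,0],
    [-0.15,0.16,0],
    [-0.19,0.2,0],
    [-0.23,0.243,0],
    [-0.27,0.285,0],
    [-0.31,0.328,0],
  ],
  roll=[0.0,0.1,0.2,0.3,0.4,0.5,0.6,0.759],
)

```text
clock: 13.85
ee_pos: [0.4854, 0.1752, 0.2971]
eef_rot: [-0.002, -0.065, 0.998, -0.001]
wrist_force: [0.7, 0.5, -0.9]
grip_width: 0.21
```

```bash
cat > go.py <<'E'
from h import *
import sys
np.set_printoptions(precision=4,suppress=True)
t=np.array([float(v) for v in sys.argv[1:4]]);st=sense();Rr=q2R(st["eef_rot"])
print(st["clock"],st["ee_pos"],"yaw",np.arctan2(-Rr[1,0],-Rr[0,0]),"F",st["wrist_force"],"g",st["grip_width"]);print("dp",Rr.T@(t-st["ee_pos"]))
E
python3 go.py .4766 .2473 .163
```

```text
13.85 [0.4854 0.1752 0.2971] yaw 0.13036298483539885 F [ 0.7475  0.4613 -0.8543] g 0.21042482240205815
dp [-0.0012  0.0729  0.1339]
```

Request:
apply_moves(
  gripper=[0,0,0,0,0],
  dp=[
    [0,0.06,0],
    [0,0.073,0.05],
    [0,0.073,0.1],
    [0,0.073,0.134],
    [0,0.073,0.134],
  ],
  roll=[0,0,0,0,0],
)

```text
clock: 14.48
ee_pos: [0.4748, 0.2449, 0.1608]
eef_rot: [-0.004, -0.067, 0.998, -0.002]
wrist_force: [0.4, -0.5, -1.4]
grip_width: 0.212
```

```bash
python3 go.py .4766 .2473 .163; python3 -c "
from h import *
snap('side','s12.png',(270,100,400,260),4)"
```

```text
14.475 [0.4748 0.2449 0.1608] yaw 0.13486523849011348 F [ 0.3848 -0.4778 -1.3508] g 0.2115706699523339
dp [-0.0021  0.0021 -0.0022]
```

View pics/s12.png

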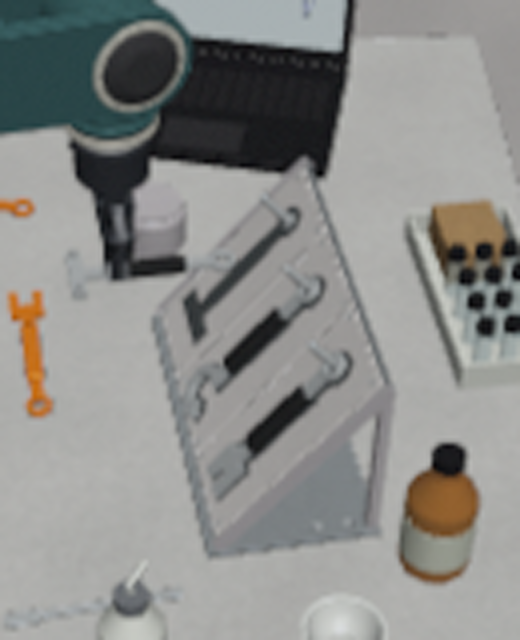

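Request:
apply_moves(
  gripper=[0,0,0,0,0],
  dp=[
    [-0.01,0.002,0.005],
    [-0.018,0.002,0.012],
    [-0.026,0.002,0.019],
    [-0.033,0.002,0.025],
    [-0.033,0.002,0.025],
  ],
  roll=[0,0,0,0,0],
  grip_force=22,
)

```text
clock: 15.15
ee_pos: [0.5088, 0.252, 0.1391]
eef_rot: [-0.002, -0.067, 0.998, -0.001]
wrist_force: [-8.8, 0.1, 2.0]
grip_width: 0.211
```

```bash
python3 go.py .5371 .2555 .1116; python3 -c "
from h import *
snap('wrist','w13.png')
snap('side','s13.png',(270,100,400,260),4)"
```

```text
15.15 [0.5088 0.252  0.1391] yaw 0.1347471953201721 F [-8.8318  0.1461  2.0056] g 0.21064211142854009
dp [-0.0286 -0.0003  0.0274]
```

View pics/s13.png

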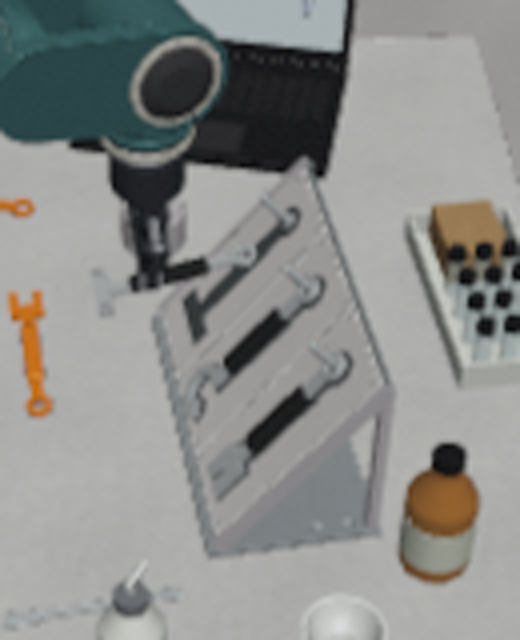

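View pics/w13.png

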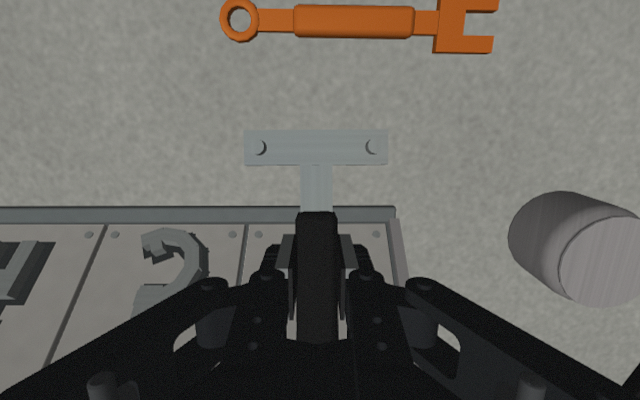

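Request:
apply_moves(
  gripper=[0,0,0,0,0,0],
  dp=[
    [-0.007,0,0.006],
    [-0.014,0,0.013],
    [-0.021,0,0.02],
    [-0.029,0,0.027],
    [-0.029,0,0.027],
    [-0.029,0,0.027],
  ],
  roll=[0,0,0,0,0,0],
)

```text
clock: 16.0
ee_pos: [0.5377, 0.2558, 0.1128]
eef_rot: [-0.001, -0.067, 0.998, -0.001]
wrist_force: [-5.9, -0.6, -0.9]
grip_width: 0.215
```

```bash
python3 go.py .5371 .2555 .1116; python3 -c "
from h import *
snap('wrist','w14.png')
snap('side','s14.png',(270,100,400,260),4)"
```

```text
16.0 [0.5377 0.2558 0.1128] yaw 0.1345747016629603 F [-5.857  -0.6    -0.8672] g 0.21466405481452244
dp [ 0.0006 -0.0002  0.0012]
```

View pics/s14.png

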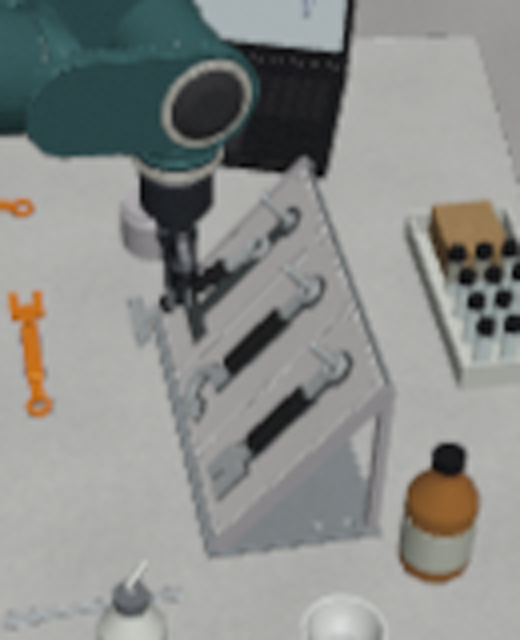

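View pics/w14.png

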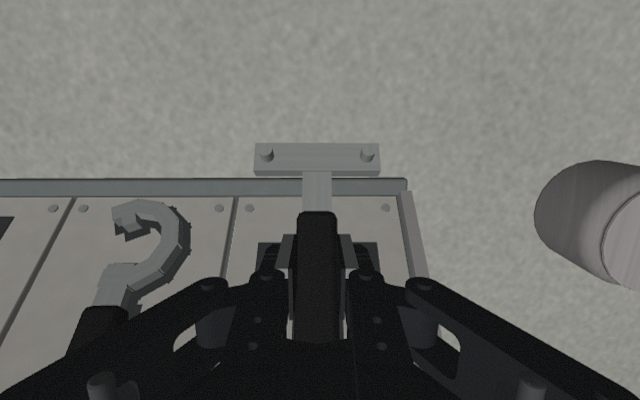

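```bash
cat > bar.py <<'E'
from h import *
np.set_printoptions(precision=4,suppress=True)
c=optics.get_calibration("wrist");K=np.array(c["intrinsics"]);T=np.array(c["tool_from_camera"])
def bar(u,v,wpx):
    D=K[0,0]*.066/wpx; p=np.linalg.inv(K)@[u,v,1]*D; q=T[:3,:3]@[p[0],-p[1],-p[2]]+T[:3,3]; return q
if __name__=="__main__":
    for a in [(317,170,150.5),(316,147,142),(317,159,126)]:
        q=bar(*a); print(q, "rel grip",q-[0,0,.0233],np.degrees(np.arctan2(q[2]-.0233,q[0])))
E
python3 bar.py
```

```text
[ 0.0421 -0.0005  0.0191] rel grip [ 0.0421 -0.0005 -0.0042] -5.735135551287654
[ 0.0508 -0.0009  0.0302] rel grip [ 0.0508 -0.0009  0.0069] 7.6951085537959125
[ 0.0425 -0.0004  0.0474] rel grip [ 0.0425 -0.0004  0.0241] 29.4900415583739
```

Request:
apply_moves(
  gripper=[0,0,0,0,0],
  dp=[
    [0,0,0],
    [0.015,0,-0.014],
    [0.031,0,-0.028],
    [0.05,0,-0.045],
    [0.05,0,-0.045],
  ],
  roll=[0,0,0,0,0],
  grip_force=100,
)

```text
clock: 16.73
ee_pos: [0.4884, 0.2494, 0.1597]
eef_rot: [0.001, -0.067, 0.998, -0.0]
wrist_force: [0.6, -0.0, -1.5]
grip_width: 0.198
```

```bash
python3 go.py .5215 .2532 .1905
```

```text
16.725 [0.4884 0.2494 0.1597] yaw 0.1349857449722732 F [ 0.599  -0.0321 -1.4617] g 0.19821095387274673
dp [-0.0333 -0.0008 -0.0308]
```

Request:
apply_moves(
  gripper=[0,0,0,0],
  dp=[
    [-0.005,0,-0.02],
    [-0.018,-0.0008,-0.0308],
    [-0.0333,-0.0008,-0.0308],
    [-0.0333,-0.0008,-0.0308],
  ],
  roll=[0,0,0,0],
)

```text
clock: 17.23
ee_pos: [0.5224, 0.2528, 0.1875]
eef_rot: [-0.001, -0.067, 0.998, -0.001]
wrist_force: [-0.4, -0.9, -2.1]
grip_width: 0.195
```

```bash
python3 go.py .5629 .2589 .1407; python3 -c "
from h import *
snap('wrist','w15.png')
snap('top','t15.png',(225,120,355,220),5)
snap('side','s15.png',(290,110,390,230),5)"
```

```text
17.225 [0.5224 0.2528 0.1875] yaw 0.13404944670043592 F [-0.377  -0.948  -2.1248] g 0.19533498723999784
dp [-0.0411  0.0007  0.0466]
```

View pics/s15.png

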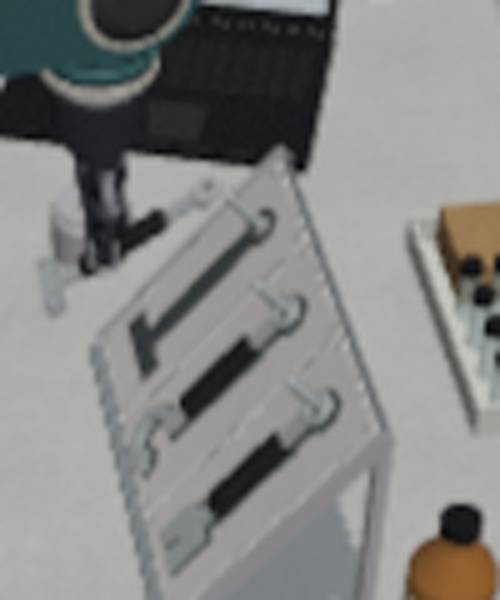

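View pics/t15.png

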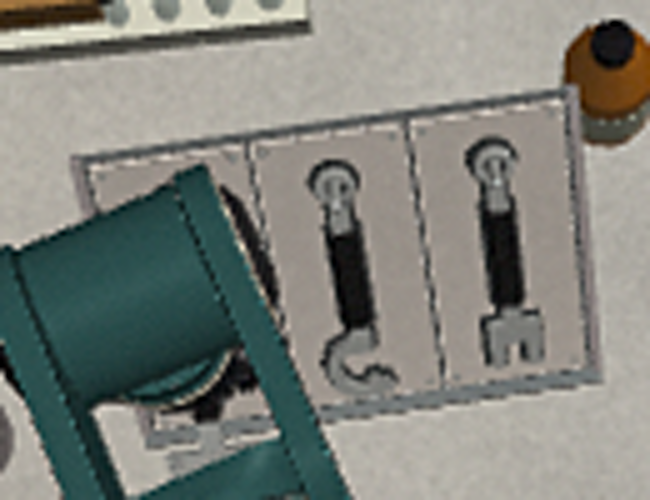

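View pics/w15.png

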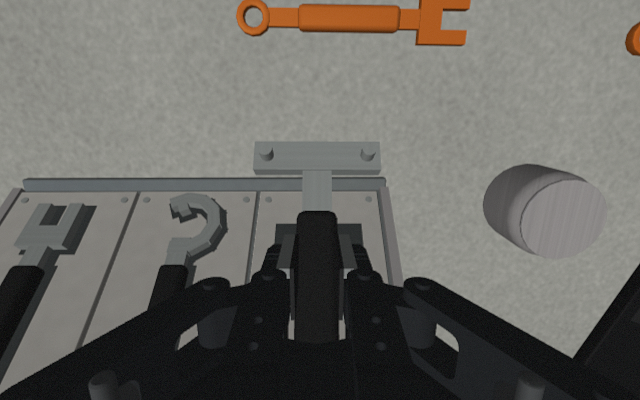

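```bash
python3 - <<'E'
from fit import *
S=cam("side");t=np.load("pose.npy");RB=Rb(t[3]);p=t[:3]
f=lambda q:(proj(S,q)-[290,110])*5
print("eye exp",f([.6149,.2654,.2225]))
tip=np.array([.0015,0,-.007])+.0495*np.array([.174,0,.985])
for i in range(3): print("tip",f(p+RB@(tip+[0,-.11*i,0])),"eye rest",f(p+RB@[0,-.11*i,0]))
# px per mm sensitivities
print([f(np.array([.6149,.2654,.2225])+v)-f([.6149,.2654,.2225]) for v in (RB[:,0]*.005,RB[:,2]*.005,RB[:,1]*.005)])
E
```

```text
eye exp [210.2604 186.2569]
tip [226.2414 198.0071] eye rest [255.2063 227.824 ]
tip [255.0797 286.1408] eye rest [284.9104 315.8441]
tip [286.8155 383.1295] eye rest [317.5452 412.5481]
[array([ 4.0605, -4.2043]), array([-4.5742, -2.6682]), array([-1.2243, -3.8191])]
```

```bash
python3 -c "
from h import *
snap('side','s16.png',(315,130,365,180),12)"
```

```text
(no output)
```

View pics/s16.png

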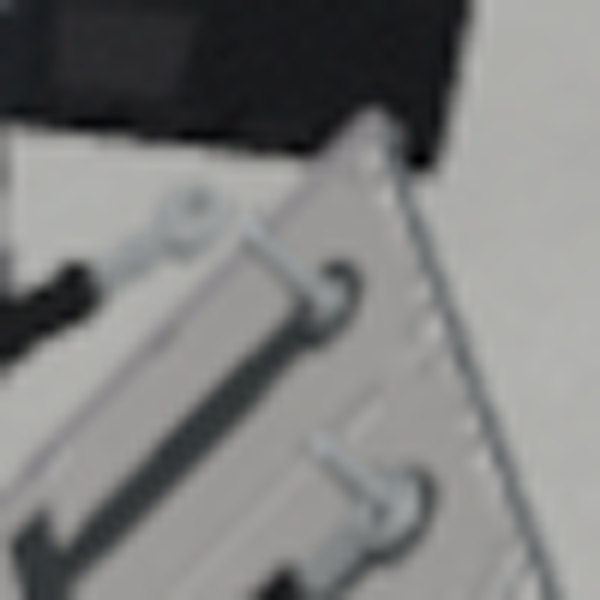

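Request:
apply_moves(
  gripper=[0,0,0],
  dp=[
    [-0.003,0.0005,-0.004],
    [-0.0056,0.0005,-0.004],
    [-0.0056,0.0005,-0.004],
  ],
  roll=[0,0,0],
)

```text
clock: 17.8
ee_pos: [0.5268, 0.2542, 0.1925]
eef_rot: [-0.001, -0.067, 0.998, -0.001]
wrist_force: [-1.2, -0.5, -0.9]
grip_width: 0.197
```

```bash
python3 go.py .5693 .2598 .1426; python3 -c "
from h import *
snap('side','s17.png',(315,130,365,180),12)"
```

```text
17.8 [0.5268 0.2542 0.1925] yaw 0.13471809117824726 F [-1.1886 -0.4674 -0.9482] g 0.19747526597115442
dp [-0.0429 -0.0001  0.0498]
```

View pics/s17.png

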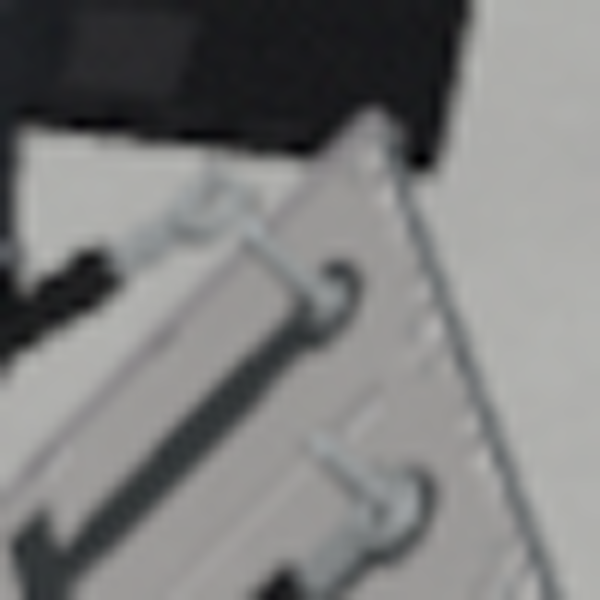

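Request:
apply_moves(
  gripper=[0,0,0,0,0],
  dp=[
    [-0.007,0,0.0082],
    [-0.014,0,0.0163],
    [-0.021,0,0.0245],
    [-0.026,0,0.0302],
    [-0.026,0,0.0302],
  ],
  roll=[0,0,0,0,0],
)

```text
clock: 18.48
ee_pos: [0.5526, 0.2575, 0.1614]
eef_rot: [-0.001, -0.067, 0.998, -0.001]
wrist_force: [0.2, 0.6, -2.2]
grip_width: 0.196
```

```bash
python3 go.py .5693 .2598 .1426; python3 -c "
from h import *
snap('side','s18.png',(315,130,365,180),12)"
```

```text
18.475 [0.5526 0.2575 0.1614] yaw 0.13460375178819864 F [ 0.1923  0.5892 -2.1998] g 0.19619501465350753
dp [-0.017   0.      0.0187]
```

View pics/s18.png

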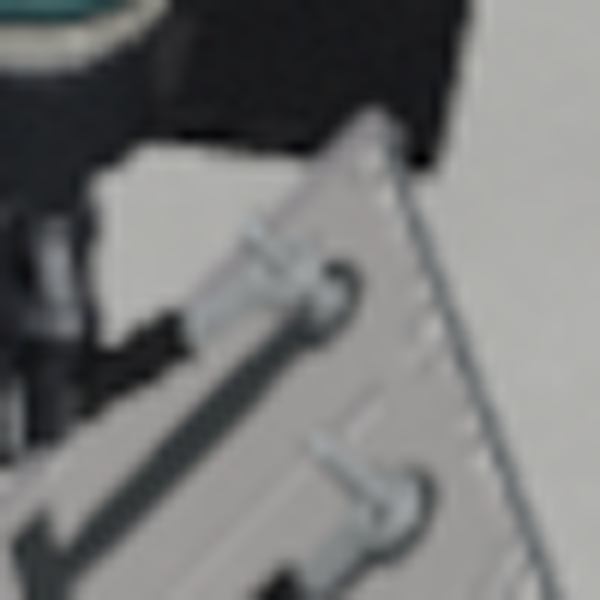

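Request:
apply_moves(
  gripper=[0,0,0,0],
  dp=[
    [-0.007,0,0.0078],
    [-0.013,0,0.0145],
    [-0.016,0,0.018],
    [-0.016,0,0.018],
  ],
  roll=[0,0,0,0],
)

```text
clock: 19.02
ee_pos: [0.568, 0.2597, 0.1435]
eef_rot: [-0.002, -0.067, 0.998, -0.001]
wrist_force: [-9.9, -0.9, 2.9]
grip_width: 0.193
```

```bash
python3 go.py .5693 .2598 .1426; python3 -c "
from h import *
snap('side','s19.png',(315,130,365,180),12)"
```

```text
19.025 [0.568  0.2597 0.1435] yaw 0.13477862868449897 F [-9.8966 -0.8504  2.8949] g 0.1928336389094991
dp [-0.0014 -0.0001  0.0009]
```

View pics/s19.png

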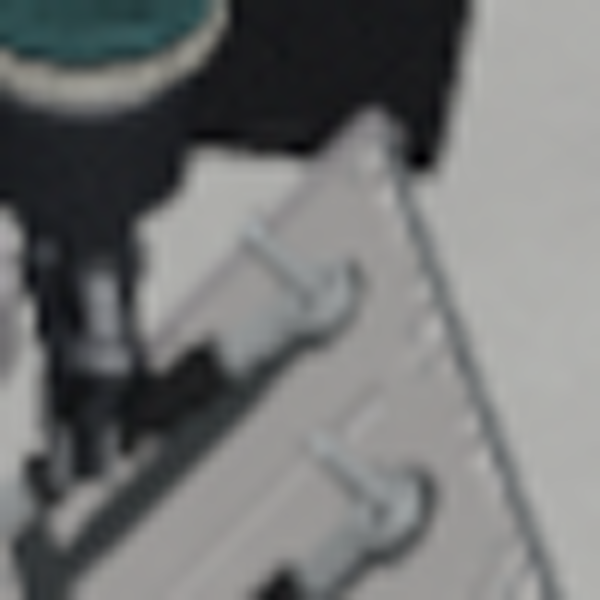

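Request:
apply_moves(
  gripper=[0,0,0,0,0.02,0.03,0.05,0.05],
  dp=[
    [0,0,0],
    [-0.003,0,0.005],
    [-0.006,0,0.01],
    [-0.006,0,0.01],
    [-0.006,0,0.01],
    [-0.006,0,0.01],
    [-0.006,0,0.01],
    [-0.006,0,0.01],
  ],
  roll=[0,0,0,0,0,0,0,0],
  grip_force=20,
)

```text
clock: 20.08
ee_pos: [0.5742, 0.2605, 0.1342]
eef_rot: [-0.001, -0.067, 0.998, -0.001]
wrist_force: [-0.0, -0.4, -0.9]
grip_width: 0.584
```

```bash
python3 go.py .5693 .2598 .1426; python3 -c "
from h import *
snap('wrist','w20.png')
snap('side','s20.png',(290,110,390,230),5)"
```

```text
20.075 [0.5742 0.2605 0.1342] yaw 0.1347368601707295 F [-0.0383 -0.4257 -0.85  ] g 0.5844111086405671
dp [ 0.0049 -0.0001 -0.0084]
```

View pics/s20.png

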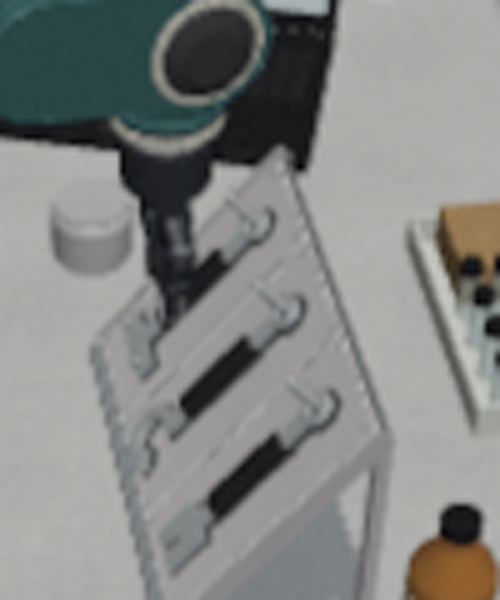

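View pics/w20.png

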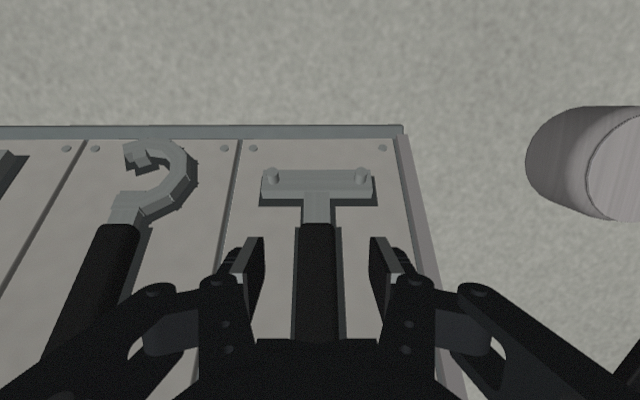

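Hung and flat. I'll retract up and back and check all three from above.

Request:
apply_moves(
  gripper=[0.05,0.05,0.05,0.05,0.05,0.05,0.05,0.05],
  dp=[
    [0.01,0,-0.03],
    [0.03,-0.02,-0.09],
    [0.05,-0.05,-0.15],
    [0.055,-0.08,-0.21],
    [0.055,-0.1,-0.27],
    [0.055,-0.11,-0.29],
    [0.055,-0.11,-0.29],
    [0.055,-0.11,-0.29],
  ],
  roll=[0,0,0,0,0,0,0,0],
)

```text
clock: 21.18
ee_pos: [0.5348, 0.1449, 0.4234]
eef_rot: [-0.001, -0.067, 0.998, -0.001]
wrist_force: [0.1, 0.2, -0.2]
grip_width: 0.585
```

```bash
python3 - <<'E'
from h import *
st,im=snap("wrist","w21.png");print(st["ee_pos"],st["wrist_force"])
np.save("w21.npy",np.r_[st["ee_pos"],st["eef_rot"]])
cv2.imwrite('pics/w21c.png',cv2.resize(im[140:340,150:450],None,fx=2.6,fy=2.6,interpolation=2))
snap("top","t21.png"); snap("side","s21.png")
from fit import Rb
t=np.load("pose.npy");C=cam("wrist",st)
for i in range(3):
    print([((proj(C,t[:3]+Rb(t[3])@[x,-.11*i,z])-[150,140])*2.6).round(0) for x,z in ((0,.004),(-.08,.007),(-.1225,.007))])
E
```

```text
[0.53479173 0.14486316 0.42335479] [ 0.06350719  0.20491781 -0.17464384]
[array([659., 341.]), array([637., 197.]), array([627., 133.])]
[array([434., 341.]), array([434., 197.]), array([434., 133.])]
[array([210., 340.]), array([231., 197.]), array([242., 133.])]
```

View pics/w21c.png

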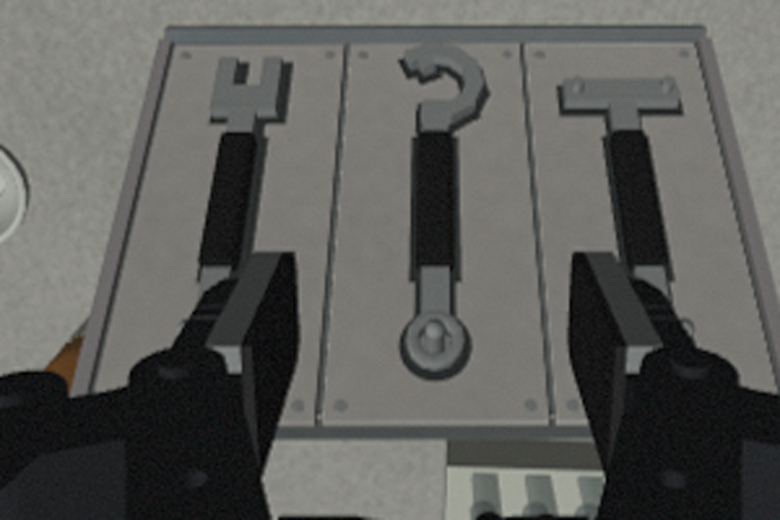

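View pics/t21.png

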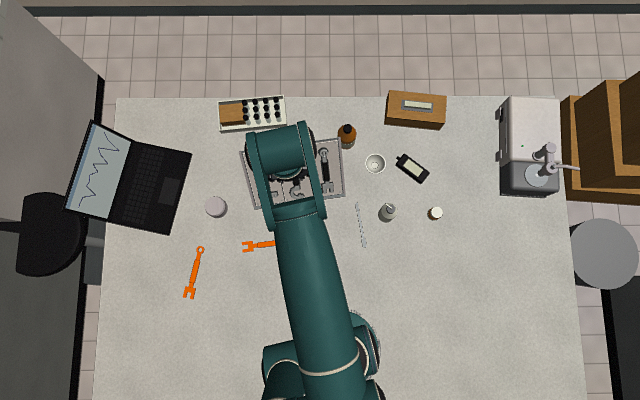

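View pics/s21.png

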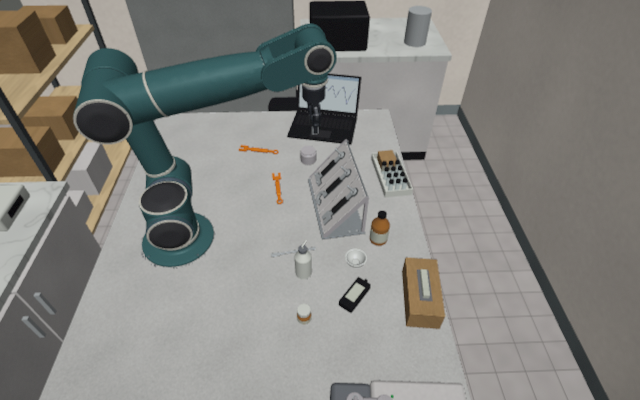

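```bash
python3 -c "
from plant import bot,sense
print(sense()['joint_vel'].round(3)); print(bot.hand_in())"
```

```text
[-0.001 -0.001 -0.006  0.002  0.    -0.001]
the job is handed in; nothing more can be done
None
```

Both spanners now hang by their eyes on their own pegs, and the job was handed in at about 21 s of the 72 s allowed.

- **Open-jaw spanner:** I gripped it near the head end of its handle, drew it straight off the pin peg, carried it across and slid it onto its own peg.
- **Pin spanner:** I picked it up flat from the bench and pressed its eye against the board to tilt it about 33° in the grip. It slid back about 6.5 mm in the pads while doing this. I corrected for that, threaded it onto its peg and let it down flat.

**Last checks:**
- **Handles:** the head ends of the pin and hook handles were within a pixel or two of where a correctly hung tool would be (roughly 1 mm). The open-jaw handle was about 2 px off sideways (roughly 2 mm).
- **Eyes:** the fingers hid the pin and open-jaw eyes in the final wrist picture, so I did not measure those. The side views after each release showed both pegs through their eyes, with the tools back against the board.
- **Everything else:** the bench items looked unmoved in the top and side pictures, though I compared these by eye. The arm was clear and touching nothing, and no check failed.

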